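# Set the stock tags on the mould-spares bins

## Robot

A 7-joint arm with a two-finger parallel gripper is mounted at the origin on the work surface; the furniture and walls round the work are solid. World frame = base frame: x ahead of the robot, y to its left, z up, the work surface at z = 0. Lengths are in m, angles in degrees, forces in N, time in s.
With the tool pointing down it reaches from about 0.425 to 0.875 m from the base axis. Payload 4.7 kg.
Tool frame: the origin (TCP) lies at the very end of the fingers, on their centre line; the grasp point (between the pads) lies env.hold_point_z behind it (env.hold_point_z is the distance from the TCP to the grasp point, in m); z points along the fingers, y is the line along which they close (so a half turn about z gives the same grasp; the last joint's range is limited). The gripper opens to 87 mm and grips with 3 to 60 N. Pads are 19 mm wide; open, the fingers measure 117 mm over their backs; the gripper's body (75 mm by 190 mm) begins 51 mm behind the grasp point.
Start: joints at [72.084, 18.392, -4.016, 83.108, 1.295, 78.541, -3.26], TCP at [0.209, -0.616, 0.184] pointing down, gripper open.
Joint ranges: [-163.93, 163.93], [-17.29, 119.83], [-79.2, 71.16], [3.27, 140.29], [-89.18, 269.18], [5.43, 117.66], [-154.24, 154.24]. Speed limits (degrees/s): [147.25, 147.25, 180, 180, 180, 180, 180].

## Interface

Orientations are given as [roll, pitch, yaw] about the fixed x, y, z axes, in that order (R = Rz(yaw) Ry(pitch) Rx(roll)).
In Python, from cell import env gives the robot as it stands.
- The arm moves only by the shell command python3 -m jog 'ROWS' [FORCE]. ROWS is JSON, a list of rows, each an object with "dp": the shift along the tool's x, y, z in cm, a list of three; "twist": the turn about the tool's z in degrees; "fingers": the opening, from 0 (shut) to 1 (fully open). A call has 1 to 8 rows; each row is the pose to reach, as a shift and turn from the pose commanded when the call began, along the tool's axes at that moment; what a row does not reach only later rows make up. A row lasts 1/8 s, in which the tool goes at most 62.5 mm and 10.7 degrees, less where a joint would pass 70% of its speed; a pose out of reach is approached as far as the arm can. A call with a gripper value outside its range is refused whole. The fingers move at their own pace and stop on an object; FORCE is the grip in N (left out, the last holds). Time passes only in rows, so rows that repeat a pose let the fingers close. It gives the time, the measured TCP pose, the force, the opening and the grip force at its end, in the units of the state.
- env.get_obs(): the state, without advancing time (a new reading comes with each control period).
- env.read_camera(name): name is "scene" or "top" or "wrist"; returns a dict with "pixels" (400x640x3 uint8, blue, green, red), "depth" (400x640 float32, m along the optical axis (not along the pixel's ray), 0 where there is no reading), "fx", "fy", "cx", "cy" (pixels), "rvec" (rotation vector, rad) and "tvec" (3), from world to camera coordinates, as OpenCV has them. Camera axes: x right, y down, z forward; pixel columns grow to the right and rows downward; lengths in m; the calibration is good to about 2 mm. A picture is of the moment at which its call begins.
- env.sign_off(): hands the job in; it is judged then, once.
The state is a dict: "time_s": time; "qpos": joint angles; "joint_velocities": joint speeds; "effort": joint torques, N m; "tool_pos": TCP position; "tool_rot": TCP orientation; "force": force on the tool from outside, world axes, zero at the start; "wrist_torque": the same for the moment, N m; "grip_width": finger opening in m; "grasp_force": force on a finger pad.
Only numpy, scipy, OpenCV 4.12 (cv2) and the standard library are available. Lean on these libraries where they do the work, as an engineer would, in place of code of your own. Each camera call takes 0.05 s, during which the arm holds its last target. There are 200 camera calls.

## Task

The spares bins have just been recounted: set the swing tags behind them so that every full bin (a part in each of its three pockets) shows the face with the round disc to the front, and every bin with an empty pocket shows the face with the bar. Push each wrong tag over with a fingertip, gently, until it lies at its other stop; do not grip anything, and do not disturb the parts or the things lying about.

Things in the scene. Friction and masses are not known exactly. Their poses are not given: they have to be found in the camera images.
- rack: fixed steel carrier tray, 140 x 246 mm, lip 12 mm high, floor 3 mm thick; origin at the centre of its underside; its x axis points from the bins' fronts to the tags (away from the robot), its y axis to the left, along the row of bins. To its right stands a desk fan, 0.4 m tall (centre about 0.55 m ahead, 0.20 m right of the robot): go over or round it
- bin_a: white plastic bin fixed on the tray, 120 (x) x 64 (y) x 24 mm high, for bronze-coloured plain guide bushes (30 mm across, 28 mm high); origin at the centre of its underside, axes as the tray's; two cross walls make three pockets, one part each, centres at x = -0.039, 0, +0.039 m. A bracket on its back (+x) wall carries its swing tag
- tag_a_hinge (a point): point on the upright hinge pin of bin_a's tag, half-way up its leaf, 0.09 m above the bench. Aluminium leaf 3 mm thick, 44 mm high (22 up and down from here), free edge 40 mm from the pin; one face has a dark disc (25 mm), the other a dark bar. Pin: 10 mm thick, leans away from the robot by 20 deg, top 29 mm above this point, 34 mm disc foot 27 mm below. Open space behind
- tag_a (a joint): angle of that leaf on its pin (rad): 0 = pointing straight forward over the bin (bin's -x); +1.134 = at its right stop (towards the bin's -y), disc face to the front; -1.134 = at its left stop (+y), bar face to the front. Swings freely (under 0.2 N); once past 0 the leaf falls by its own weight to the stop on that side
- bin_b: white plastic bin fixed on the tray, 120 (x) x 64 (y) x 24 mm high, for black socket cap screws (53 mm long, head 18 mm); origin at the centre of its underside, axes as the tray's; two cross walls make three pockets, one part each, centres at x = -0.039, 0, +0.039 m. A bracket on its back (+x) wall carries its swing tag
- tag_b_hinge (a point): point on the upright hinge pin of bin_b's tag, half-way up its leaf, 0.09 m above the bench. Aluminium leaf 3 mm thick, 44 mm high (22 up and down from here), free edge 40 mm from the pin; one face has a dark disc (25 mm), the other a dark bar. Pin: 10 mm thick, leans away from the robot by 20 deg, top 29 mm above this point, 34 mm disc foot 27 mm below. Open space behind
- tag_b (a joint): angle of that leaf on its pin (rad): 0 = pointing straight forward over the bin (bin's -x); +1.134 = at its right stop (towards the bin's -y), disc face to the front; -1.134 = at its left stop (+y), bar face to the front. Swings freely (under 0.2 N); once past 0 the leaf falls by its own weight to the stop on that side
- bin_c: white plastic bin fixed on the tray, 120 (x) x 64 (y) x 24 mm high, for ground steel insert blocks (28 x 50 x 28 mm); origin at the centre of its underside, axes as the tray's; two cross walls make three pockets, one part each, centres at x = -0.039, 0, +0.039 m. A bracket on its back (+x) wall carries its swing tag
- tag_c_hinge (a point): point on the upright hinge pin of bin_c's tag, half-way up its leaf, 0.09 m above the bench. Aluminium leaf 3 mm thick, 44 mm high (22 up and down from here), free edge 40 mm from the pin; one face has a dark disc (25 mm), the other a dark bar. Pin: 10 mm thick, leans away from the robot by 20 deg, top 29 mm above this point, 34 mm disc foot 27 mm below. Open space behind
- tag_c (a joint): angle of that leaf on its pin (rad): 0 = pointing straight forward over the bin (bin's -x); +1.134 = at its right stop (towards the bin's -y), disc face to the front; -1.134 = at its left stop (+y), bar face to the front. Swings freely (under 0.2 N); once past 0 the leaf falls by its own weight to the stop on that side
- part_a1: bronze-coloured guide bush, loose, 30 mm across, 28 mm high; its origin is the centre of its underside
- part_a2: bronze-coloured guide bush, loose, 30 mm across, 28 mm high; its origin is the centre of its underside
- part_a3: bronze-coloured guide bush, loose, 30 mm across, 28 mm high; its origin is the centre of its underside
- part_b1: black socket cap screw, loose, 53 mm long, lying down, 19 mm high; its origin is the centre of its underside
- part_b2: black socket cap screw, loose, 53 mm long, lying down, 19 mm high; its origin is the centre of its underside
- part_b3: black socket cap screw, loose, 53 mm long, lying down, 19 mm high; its origin is the centre of its underside
- part_c1: ground steel insert block, loose, 28 x 50 x 28 mm high; its origin is the centre of its underside
- part_c2: ground steel insert block, loose, 28 x 50 x 28 mm high; its origin is the centre of its underside
- oilstone_stick: brown square oilstone stick, 90 mm, lying loose on the tray between two bins; bystander; origin at the centre of its underside
- ejector_pin: steel ejector pin, 130 mm, lying loose on the tray between two bins; bystander; origin at the centre of its underside
- micrometer: micrometer, 123 mm, lying loose on the bench behind the tray; bystander; origin at the centre of its underside
- tape_roll: roll of tan tape, 100 mm across, 25 mm high, lying loose at the right; bystander; origin at the centre of its underside
- swab_tub: tub of cotton buds, 77 mm across, 80 mm high, at the right; bystander; origin at the centre of its underside
- paste_pot: paste pot with red lid, 58 mm across, 50 mm high, at the right; bystander; origin at the centre of its underside

How it is judged:
By the outcome, as a careful person would: the job done as asked, in the order asked, and still so for the second after the job is handed in, with the robot touching nothing.
It also fails if it takes over 48 s, if anything falls off the work surface, if the arm or the gripper's body presses on something with over 40 N, if the wrist force passes 120 N, or if a joint passes its speed limit or range.

## Working session

There is one attempt and no reset: what is moved stays moved. The work goes in short steps, Python scripts to look and compute and a shell command to move; the robot and the scene stay as the last step left them, time stands still between calls to the robot, and variables do not carry over. Pictures are saved under pics/ and viewed, at most 10 in all, crops included, and the job is handed in when it is done.

```bash
mkdir -p pics; ls; cat > h.py <<'E'
import numpy as np, cv2
from cell import env
def shot(cam,name):
    c=env.read_camera(cam); cv2.imwrite(f'pics/{name}.png',c['pixels']); np.save(f'pics/{name}.npy',c,allow_pickle=True); return c
def load(name): return np.load(f'pics/{name}.npy',allow_pickle=True).item()
def pt(c,u,v,z=None):
    R=cv2.Rodrigues(np.array(c['rvec'],float))[0]; t=np.array(c['tvec'],float).ravel()
    r=np.array([(u-c['cx'])/c['fx'],(v-c['cy'])/c['fy'],1.])
    o=-R.T@t; d=R.T@r
    s=c['depth'][int(v),int(u)] if z is None else (z-o[2])/d[2]
    return o+s*d
E
python3 - <<'E'
from h import *
a=shot('scene','s0');b=shot('top','t0')
for c in(a,b):
    R=cv2.Rodrigues(np.array(c['rvec'],float))[0]; print(-R.T@np.array(c['tvec']).ravel(),R[2],c['fx'])
o=env.get_obs();print(o['time_s'],o['tool_pos'],o['tool_rot'],o['force'],o['grip_width'])
E
```

```text
pics
[-0.10089726  0.43160898  0.70244116] [ 0.58916681 -0.50919027 -0.62738165] 418.74018767159174
[ 0.33505748 -0.05478475  0.96052017] [ 0.19346298 -0.01551774 -0.98098485] 392.41004513486735
0.1 [ 0.20842166 -0.6150709   0.18275011] [-1.79898463e+02  5.16278395e-03  1.87238205e+01] [0.33059675 0.15930837 1.02581593] 0.08697076115658676
```

View pics/s0.png

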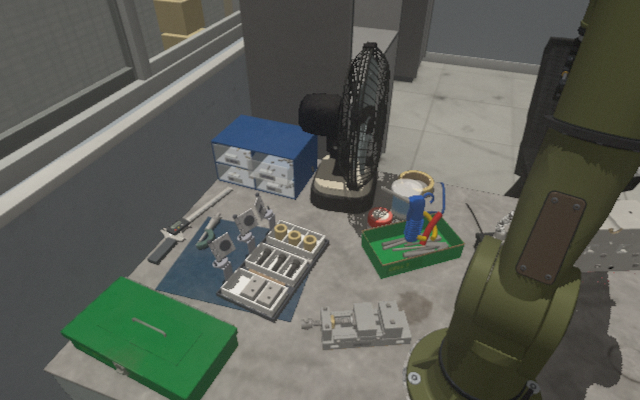

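View pics/t0.png

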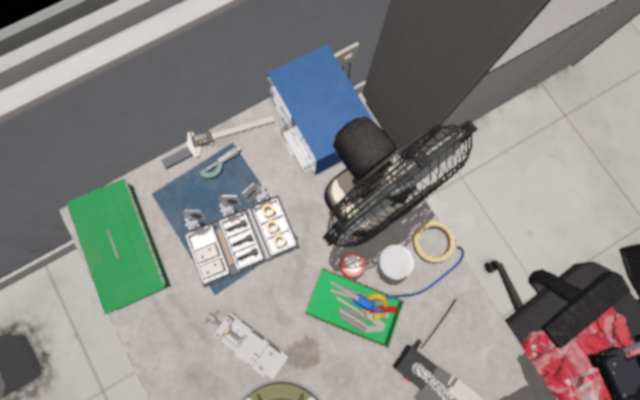

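The scene view shows the bins at about (275,265), with tags at (222,248), (247,222) and (265,208). In the top view the bins are at (242,242), with the fan to their right at (400,190). I'll zoom in next.

```bash
python3 - <<'E'
from h import *
a=load('s0')['pixels'][180:320,190:340];b=load('t0')['pixels'][140:295,175:310]
f=lambda i:cv2.resize(i,(400,400*i.shape[0]//i.shape[1]),interpolation=cv2.INTER_CUBIC)
A,B=f(a),f(b);o=np.zeros((max(len(A),len(B)),800,3),np.uint8);o[:len(A),:400]=A;o[:len(B),400:]=B
cv2.imwrite('pics/z0.png',o)
E
```

```text
(no output)
```

View pics/z0.png

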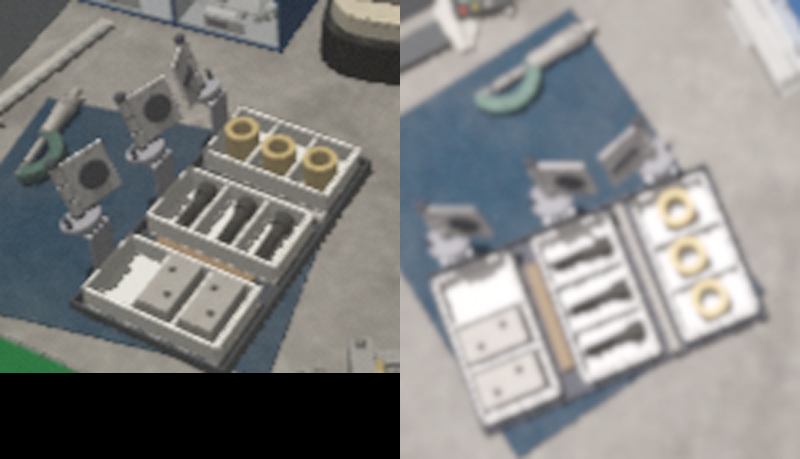

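Bin a has three bushes, so it is full, but its tag shows the bar and must go over to the right. Bin b has three screws, so it is full, and its tag correctly shows the disc. Bin c has its rear pocket empty, but its tag shows the disc and must go over to the left.

Next I'll locate the hinges, the tray's yaw and the fan's extent.

```bash
python3 - <<'E'
from h import *
np.set_printoptions(precision=3,suppress=True)
s,t=load('s0'),load('t0')
f=lambda z,x,y:(x/2.667+190,y/2.667+180) if z else (x/2.963+175,y/2.963+140)
for n,top,ft,tf in(('a',(180,40),(210,88),(260,162)),('b',(120,100),(148,150),(153,205)),('c',(63,148),(85,215),(52,245))):
    print(n,pt(s,*f(1,*top),.117),pt(s,*f(1,*ft),.065),pt(t,*f(0,*tf),.065), pt(s,*f(1,*ft))[2],pt(t,*f(0,*tf))[2])
# bins in top view
hsv=cv2.cvtColor(t['pixels'],cv2.COLOR_BGR2HSV)
P=np.array([[f(0,x,y) for x,y in q] for q in ([(432,270),(515,250),(562,400),(490,425)],[(535,238),(612,212),(660,352),(585,382)],[(630,195),(705,168),(760,310),(685,343)])])
P=P-[400/2.963,0]
for q in P:
    w=np.array([pt(t,u,v,.027) for u,v in q]); e=w[1]-w[0]; g=w[0]+w[1]-w[2]-w[3]
    print('bin',w.mean(0),np.linalg.norm(e)*1e3,np.linalg.norm(g)*500,np.degrees(np.arctan2(g[1],g[0])))
# fan cloud
for c in(s,t):
    v,u=np.mgrid[0:400:2,0:640:2];v,u=v.ravel(),u.ravel()
    R=cv2.Rodrigues(np.array(c['rvec'],float))[0];T=np.array(c['tvec'],float).ravel()
    d=c['depth'][v,u];W=(np.c_[(u-c['cx'])/c['fx']*d,(v-c['cy'])/c['fy']*d,d]-T)@R
    m=(d>0)&(abs(W[:,0]-.55)<.3)&(abs(W[:,1]+.2)<.2)&(W[:,2]>.12)&(W[:,2]<.6)
    Q=W[m];print('fan',Q.min(0),Q.max(0),len(Q))
    for lo in np.arange(.12,.46,.06):
        q=Q[(Q[:,2]>lo)&(Q[:,2]<lo+.06)]
        if len(q)>5:
            az=np.degrees(np.arctan2(q[:,1],q[:,0]));print(round(lo,2),len(q),'x',np.percentile(q[:,0],[1,99]),'y',np.percentile(q[:,1],[1,99]),'rmin',np.percentile(np.hypot(q[:,0],q[:,1]),1))
print(env.hold_point_z)
E
```

```text
a [0.547 0.057 0.117] [0.532 0.041 0.065] [0.532 0.039 0.065] 0.06480495259424857 0.0676767974745538
b [0.515 0.135 0.117] [0.502 0.124 0.065] [0.498 0.122 0.065] 0.06779405905693081 0.07083825937209776
c [0.496 0.197 0.117] [0.473 0.2   0.065] [0.467 0.199 0.065] 0.0660677286343131 0.06767168198971418
bin [0.4   0.169 0.027] 67.70652331522965 129.58275836144108 20.99603846579538
bin [0.431 0.092 0.027] 65.13086491461088 121.69556698275116 20.135893040392318
bin [0.465 0.014 0.027] 64.86010351475186 126.81690569926687 20.934219072185943
fan [ 0.271 -0.372  0.12 ] [ 0.849 -0.     0.399] 2399
0.12 991 x [0.276 0.841] y [-0.288 -0.005] rmin 0.3317256260407907
0.18 424 x [0.399 0.617] y [-0.339 -0.091] rmin 0.4145797905242032
0.24 545 x [0.404 0.622] y [-0.344 -0.094] rmin 0.4186907052200406
0.3 308 x [0.414 0.599] y [-0.347 -0.105] rmin 0.42909312505873676
0.36 131 x [0.445 0.549] y [-0.293 -0.15 ] rmin 0.4715541682556834
fan [ 0.271 -0.375  0.12 ] [ 0.85  -0.003  0.401] 3885
0.12 1668 x [0.283 0.846] y [-0.301 -0.004] rmin 0.3380990149736402
0.18 260 x [0.33  0.618] y [-0.372 -0.099] rmin 0.34871036557618124
0.24 988 x [0.402 0.637] y [-0.353 -0.102] rmin 0.421679716928747
0.3 547 x [0.414 0.605] y [-0.352 -0.108] rmin 0.4303353098415941
0.36 422 x [0.447 0.572] y [-0.312 -0.152] rmin 0.4752862645577428
0.0187
```

The hinges agree between the two views: a ≈ (.541,.043), c ≈ (.479,.203), tray yaw about 20.8°, pitch about 84 mm. The fan reaches z = 0.40, so I'll rise to 0.49, close the fingers and sweep over it.

```bash
python3 -m jog '[{"dp":[0,0,-6],"twist":0,"fingers":0},{"dp":[0,0,-12],"twist":0,"fingers":0},{"dp":[0,0,-18],"twist":0,"fingers":0},{"dp":[0,0,-24],"twist":0,"fingers":0},{"dp":[0,0,-31],"twist":0,"fingers":0},{"dp":[0,0,-31],"twist":0,"fingers":0},{"dp":[4,-4,-31],"twist":-10,"fingers":0},{"dp":[8,-8,-31],"twist":-20,"fingers":0}]' 5
```

```text
time_s: 1.1
tool_pos: [0.2591, -0.5134, 0.4912]
tool_rot: [-179.8, -0.0, 39.0]
force: [0.5, -0.2, 0.6]
grip_width: 0.0147
grasp_force: 0.0
```

```bash
python3 -m jog '[{"dp":[5,-2.2,0],"twist":-9,"fingers":0},{"dp":[10,-4.5,0],"twist":-18,"fingers":0},{"dp":[15,-6.7,0],"twist":-27,"fingers":0},{"dp":[20,-9,0],"twist":-36,"fingers":0},{"dp":[25,-11.2,0],"twist":-45,"fingers":0},{"dp":[30,-13.5,0],"twist":-54,"fingers":0},{"dp":[35,-15.7,0],"twist":-63,"fingers":0},{"dp":[40,-18,0],"twist":-72,"fingers":0}]'
```

```text
time_s: 2.1
tool_pos: [0.4584, -0.1219, 0.4924]
tool_rot: [-179.9, -0.0, 111.0]
force: [0.1, -0.8, 0.0]
grip_width: 0.0006
grasp_force: 0.0
```

```bash
python3 -m jog '[{"dp":[4,4,0],"twist":0,"fingers":0},{"dp":[8,8,0],"twist":0,"fingers":0},{"dp":[12,12,0],"twist":0,"fingers":0},{"dp":[14.7,16.7,0],"twist":0,"fingers":0},{"dp":[14.7,16.7,-0],"twist":0,"fingers":0},{"dp":[14.7,16.7,6],"twist":0,"fingers":0},{"dp":[14.7,16.7,12],"twist":0,"fingers":0},{"dp":[14.7,16.7,15],"twist":0,"fingers":0}]'
python3 - <<'E'
from h import *
c=shot('wrist','w1');R=cv2.Rodrigues(np.array(c['rvec'],float))[0];print(-R.T@np.array(c['tvec']).ravel(),R,c['fx'])
E
```

```text
time_s: 3.1
tool_pos: [0.5602, 0.071, 0.3392]
tool_rot: [-179.6, 0.0, 110.6]
force: [0.2, -0.8, 1.0]
grip_width: 0.0005
grasp_force: 0.0
[0.53428015 0.14103833 0.54003031] [[ 0.93615328  0.35152043 -0.00710107]
 [ 0.34016982 -0.90044909  0.27106443]
 [ 0.08889053 -0.25617342 -0.96253501]] 318.39159740710613
```

View pics/w1.png

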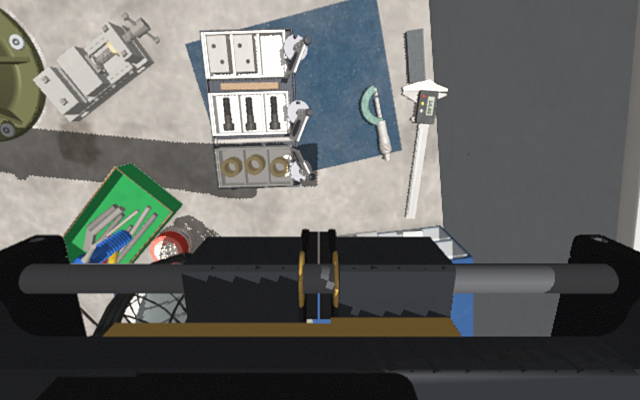

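The wrist view shows the tray at x 200–300, with the tag hinges near (297,48) for c, (298,120) for b and (300,175) for a. The gripper is at the bottom. I'll enlarge the tag area.

```bash
python3 - <<'E'
from h import *
i=load('w1')['pixels'][20:195,195:325]
cv2.imwrite('pics/z1.png',cv2.resize(i,None,fx=3.4,fy=3.4,interpolation=cv2.INTER_CUBIC))
E
```

```text
(no output)
```

View pics/z1.png

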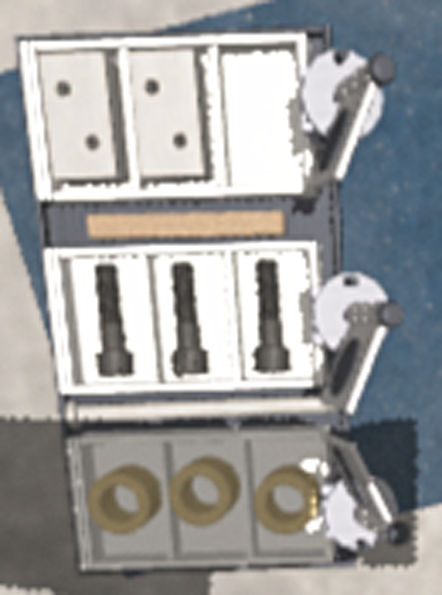

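The crop shows pin tops at (383,68) for c, (390,314) for b and (397,532) for a. Leaves b and c point right and leaf a points left. The three bins hold 3 bushes, 3 screws and 2 blocks, with c's rear pocket empty.

```bash
python3 - <<'E'
from h import *
np.set_printoptions(precision=4,suppress=True)
c=load('w1');g=lambda x,y,z:pt(c,x/3.4+195,y/3.4+20,z)
th=np.radians(20.8);A=np.array([[np.cos(th),np.sin(th)],[-np.sin(th),np.cos(th)]]) # world->tray
o=env.get_obs();tcp=np.array(o['tool_pos'])[:2];print(o['tool_pos'],o['tool_rot'])
H={}
for n,top,ft in(('a',(397,532),(355,530)),('b',(390,314),(350,312)),('c',(383,68),(340,85))):
    p,f=g(*top,.117)[:2],g(*ft,.065)[:2]
    H[n]=(p-A.T@[.0099,0]+f+A.T@[.0092,0])/2
    print(n,p-A.T@[.0099,0],f+A.T@[.0092,0],H[n],'tcp in tray axes',A@(tcp-H[n]))
print(A@(H['b']-H['a']),A@(H['c']-H['b']))
for n,u,v in(('a',340,440),('b',345,412),('c',312,200)): print('tip',n,A@(g(u,v,.095)[:2]-H[n]))
E
```

```text
[0.5591 0.0708 0.3365] [-179.4164   -0.0671  110.6196]
a [0.5453 0.0501] [0.5477 0.0403] [0.5465 0.0452] tcp in tray axes [0.0208 0.0195]
b [0.5137 0.1278] [0.5141 0.1282] [0.5139 0.128 ] tcp in tray axes [ 0.0219 -0.0696]
c [0.4822 0.2064] [0.4808 0.2098] [0.4815 0.2081] tcp in tray axes [ 0.0237 -0.1559]
[-0.0011  0.089 ] [-0.0019  0.0864]
tip a [-0.0131  0.0389]
tip b [-0.0098 -0.0388]
tip c [-0.0189 -0.0441]
```

```bash
python3 -m jog '[{"dp":[0.5,1.5,0],"twist":0,"fingers":0},{"dp":[0.5,1.5,5],"twist":0,"fingers":0},{"dp":[0.5,1.5,10],"twist":0,"fingers":0},{"dp":[0.5,1.5,15],"twist":0,"fingers":0},{"dp":[0.5,1.5,19],"twist":0,"fingers":0},{"dp":[0.5,1.5,19],"twist":0,"fingers":0},{"dp":[0.5,1.5,19],"twist":0,"fingers":0}]'
python3 - <<'E'
from h import *
c=shot('wrist','w2');shot('scene','s2');o=env.get_obs();print(o['tool_pos'],o['tool_rot'],o['qpos'])
a=c['pixels'][:250,150:470];b=load('s2')['pixels'][140:300,180:340]
A=cv2.resize(a,(400,312));B=cv2.resize(b,(400,400),interpolation=cv2.INTER_CUBIC)
i=np.zeros((400,800,3),np.uint8);i[:312,:400]=A;i[:,400:]=B;cv2.imwrite('pics/z2.png',i)
E
```

```text
time_s: 4.03
tool_pos: [0.5767, 0.084, 0.1564]
tool_rot: [179.8, 0.0, 110.7]
force: [0.3, -0.1, -0.2]
grip_width: 0.0007
grasp_force: 0.0
[0.57667203 0.08381167 0.15656094] [1.79750835e+02 6.13473542e-02 1.10730605e+02] [ 26.85883366  15.52478824 -44.35097403  94.20671306  11.23529618
  74.5870879    1.32859519]
```

View pics/z2.png

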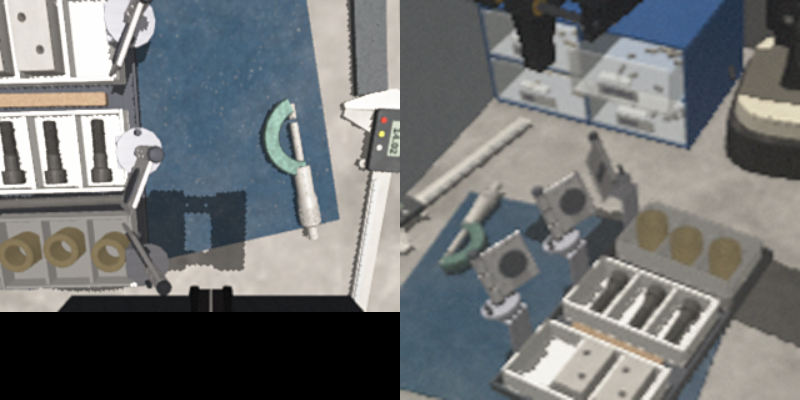

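Both tags are as before. The fingers sit about 44 mm behind and 25 mm left of hinge a. I'll descend behind the leaf and start the pull.

```bash
python3 -m jog '[{"dp":[0,0,2.2],"twist":0,"fingers":0},{"dp":[0,0,4.4],"twist":0,"fingers":0},{"dp":[0,0,6.3],"twist":0,"fingers":0},{"dp":[0,0,6.3],"twist":0,"fingers":0},{"dp":[0,-1,6.3],"twist":0,"fingers":0},{"dp":[0,-2,6.3],"twist":0,"fingers":0},{"dp":[0,-2.7,6.3],"twist":0,"fingers":0},{"dp":[0,-3.2,6.3],"twist":0,"fingers":0}]'
python3 -m jog '[{"dp":[0,-0.5,0],"twist":0,"fingers":0},{"dp":[0,-1,0],"twist":0,"fingers":0},{"dp":[0,-1.5,0],"twist":0,"fingers":0},{"dp":[0,-2,0],"twist":0,"fingers":0},{"dp":[0,-2.5,0],"twist":0,"fingers":0},{"dp":[0,-3,0],"twist":0,"fingers":0},{"dp":[0,-3.5,0],"twist":0,"fingers":0},{"dp":[0,-3.5,0],"twist":0,"fingers":0}]'
python3 - <<'E'
from h import *
shot('scene','s3');b=load('s3')['pixels'][140:300,180:340]
cv2.imwrite('pics/z3.png',cv2.resize(b,(480,480),interpolation=cv2.INTER_CUBIC))
d=np.array(env.get_obs()['tool_pos'])[:2]-[.545,.045];t=np.radians(20.8);print(np.cos(t)*d[0]+np.sin(t)*d[1],-np.sin(t)*d[0]+np.cos(t)*d[1])
E
```

```text
time_s: 5.12
tool_pos: [0.5443, 0.0713, 0.0911]
tool_rot: [180.0, 0.0, 110.7]
force: [1.0, -1.0, -0.2]
grip_width: 0.0008
grasp_force: 0.0
time_s: 6.12
tool_pos: [0.5117, 0.0591, 0.0907]
tool_rot: [-180.0, 0.0, 110.7]
force: [-0.2, 1.5, 0.0]
grip_width: 0.0005
grasp_force: 0.0
-0.02586195495092265 0.02500822374523145
```

View pics/z3.png

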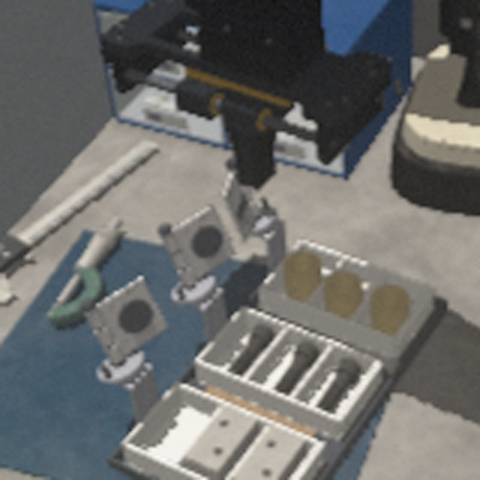

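The finger (crop tip at (255,183)) and leaf a (235,205) look close together. I'll check the geometry by projection before pushing on.

```bash
python3 - <<'E'
from h import *
np.set_printoptions(precision=3,suppress=True)
c=load('s3');o=env.get_obs()
pr=lambda p:((cv2.projectPoints(np.array([p],float),np.array(c['rvec'],float),np.array(c['tvec'],float),np.array([[c['fx'],0,c['cx']],[0,c['fy'],c['cy']],[0,0,1.]]),None)[0].ravel()-[180,140])*3)
print('tcp',pr(o['tool_pos']),'hinge a',pr([.545,.045,.09]),'foot',pr([.536,.042,.065]))
for x,y in((255,175),(250,160),(262,180),(235,205),(225,195),(240,220),(232,190),(268,222),(250,235)): print(x,y,pt(c,x/3+180,y/3+140))
E
```

```text
tcp [259.669 216.598] hinge a [250.098 188.032] foot [262.582 216.938]
255 175 [0.499 0.068 0.143]
250 160 [0.505 0.066 0.152]
262 180 [0.5   0.062 0.135]
235 205 [0.526 0.071 0.1  ]
225 195 [0.524 0.079 0.115]
240 220 [0.524 0.069 0.085]
232 190 [0.534 0.067 0.107]
268 222 [0.523 0.045 0.07 ]
250 235 [ 0.589  0.024 -0.   ]
```

```bash
python3 - <<'E'
from h import *
c=load('s3');c0=load('s0');t=np.radians(20.8)
for v in range(194,218):
    r=[]
    for u in range(252,276,2):
        p=pt(c,u,v);d=p[:2]-[.545,.045];x=np.cos(t)*d[0]+np.sin(t)*d[1];y=-np.sin(t)*d[0]+np.cos(t)*d[1]
        n='*' if abs(c['depth'][v,u]-c0['depth'][v,u])>.01 else ' '
        r.append('%4d,%3d,%3d%s'%(x*1e3,y*1e3,p[2]*1e3,n))
    print(v,' '.join(r))
E
```

```text
194  118,-104, -2   112,-106, -1    12,  7,115   -16, 35,146*  -21, 35,148*  -26, 35,149*  -33, 36,153*  -36, 33,152*  -35, 25,146*  -33, 16,139*   69,-128,  0    64,-131,  0 
195  112,-97,  1   110,-103, -1    11,  9,114   -15, 35,143*  -22, 36,146*  -26, 35,147*  -32, 36,150*  -33, 30,146*  -34, 24,142*  -34, 17,137*   66,-124,  0    62,-127,  0 
196  110,-94,  0   107,-98,  0    11,  8,111   -17, 37,142*  -19, 34,141*  -25, 34,143*  -32, 36,147*  -33, 31,144*  -34, 24,140*  -35, 19,136*   65,-123, -1    60,-125, -1 
197  108,-91,  0   103,-94,  0     9, 11,111     7,  7,108   -20, 34,138*  -25, 35,141*  -30, 33,142*  -34, 32,142*  -36, 28,140*  -33, 17,132*   62,-117,  0    57,-121,  0 
198  107,-90, -1   104,-93, -2     7, 15,111     7,  7,106   -19, 35,136*  -26, 36,139*  -32, 37,142*  -33, 32,139*  -33, 25,134*  -34, 18,130*   60,-115, -1    54,-116,  0 
199  105,-87, -2    99,-88,  0     3, 20,113     6,  9,104   -19, 35,133*  -24, 34,134*  -32, 37,139*  -34, 33,138*  -34, 26,133*   61,-107,  1    56,-110,  0    54,-116, -2 
200  102,-83, -1   100,-88, -4*    1, 22,113     3, 
[... 2351 characters left out ...]
  21,-65,  0 
214   -9, 55,101    62,-36,  0    61,-42, -2   -13, 40, 92   -12, 32, 85   -12, 24, 79    -7, 11, 67   -12, 11, 69   -16,  8, 69   -15,  0, 61   -18, -4, 59   -21, -8, 58 
215   -9, 55, 98    61,-34,  0    58,-38, -1   -12, 39, 88   -15, 35, 86   -11, 24, 76    -9, 13, 66   -15, 14, 70   -18, 11, 68   -16,  1, 60   -22,  0, 62   -21, -7, 55 
216  -10, 58, 98   -12, 52, 95    55,-35, -1    51,-37, -1   -16, 37, 85   -14, 28, 77   -13, 19, 69   -15, 15, 68   -13,  5, 59   -20,  6, 63   -21,  0, 58   -20, -7, 52 
217  -12, 60, 98   -12, 54, 93    51,-30,  0    47,-31,  1   -17, 39, 84   -14, 29, 75   -12, 18, 65   -12, 12, 60   -17, 10, 61   -20,  7, 61   -22,  1, 57   -21, -7, 49
```

The picture shows the real fingertip at z ≈ 0.130 while the reading says 0.091. It passed over leaf a without touching it, and its xy agrees. The finger length seen is about 72 mm, so the whole gripper sits about 40 mm higher than reported. I'll go back behind the leaf, lower by 3.8 cm and check again by camera.

```bash
python3 -m jog '[{"dp":[0,2,0],"twist":0,"fingers":0},{"dp":[0,4.5,0],"twist":0,"fingers":0},{"dp":[0,6.7,0],"twist":0,"fingers":0},{"dp":[0,6.7,0],"twist":0,"fingers":0},{"dp":[0,6.7,1.5],"twist":0,"fingers":0},{"dp":[0,6.7,3],"twist":0,"fingers":0},{"dp":[0,6.7,3.7],"twist":0,"fingers":0},{"dp":[0,6.7,3.7],"twist":0,"fingers":0}]'
cat >> h.py <<'E'
def cloud(c,H,yaw=20.8):
    """tray-axes (mm) point image relative to H"""
    v,u=np.mgrid[0:400,0:640]; d=c['depth']; R=cv2.Rodrigues(np.array(c['rvec'],float))[0]
    W=(np.dstack([(u-c['cx'])/c['fx']*d,(v-c['cy'])/c['fy']*d,d])-np.array(c['tvec'],float).ravel())@R
    t=np.radians(yaw);D=W[...,:2]-H
    return np.dstack([np.cos(t)*D[...,0]+np.sin(t)*D[...,1],-np.sin(t)*D[...,0]+np.cos(t)*D[...,1],W[...,2]])*1e3
def changed(name,ref,H,box):
    c,r=shot('scene',name),load(ref);P=cloud(c,H)
    m=(abs(c['depth']-r['depth'])>.01)&(c['depth']>0);u0,u1,v0,v1=box
    for v in range(v0,v1,2):
        print(v,' '.join('%4d,%3d,%3d'%tuple(P[v,u])+'%s'%('*' if m[v,u] else ' ') for u in range(u0,u1,3)))
E
python3 - <<'E'
from h import *
changed('s4','s0',[.545,.045],(248,290,176,216))
o=env.get_obs();d=np.array(o['tool_pos'])[:2]-[.545,.045];t=np.radians(20.8);print(np.cos(t)*d[0]+np.sin(t)*d[1],-np.sin(t)*d[0]+np.cos(t)*d[1],o['tool_pos'][2],o['force'])
E
```

```text
time_s: 7.18
tool_pos: [0.5737, 0.0827, 0.0528]
tool_rot: [-179.9, -0.0, 110.7]
force: [-0.1, 0.3, 0.1]
grip_width: 0.0002
grasp_force: 0.0
176   -7, 50,200*  -14, 49,202*  -21, 48,204*  -26, 44,202*  -32, 42,203*  -38, 40,204*  -43, 37,204*  -48, 34,204*  -52, 29,202*  -53, 21,197*  -52,  8,189*   19,-105, 91    10,-104, 95     5,-111, 93 
178   -7, 50,194*  -16, 52,199*  -24, 53,202*  -30, 51,203*  -37, 49,205*  -41, 45,203*  -46, 42,203*  -52, 39,203*  -53, 31,199*  -51, 18,189*  -45, -1,175*   19,-104, 86    10,-104, 89     5,-110, 87 
180   -4, 48,187*    7, 24,167*  -28, 58,202*  -34, 56,203*  -39, 53,202*  -45, 51,204*  -50, 47,203*  -53, 41,200*  -52, 30,192*  -52, 19,185*  -46,  0,171*   21,-107, 77    10,-104, 83     5,-110, 81 
182    9, 32,167*   12, 19,157*  -31, 62,201*  -38, 61,203*  -44, 60,204*  -50, 57,205*  -53, 52,203*  -53, 43,196*  -51, 29,186*  -47, 13,175*  -45,  0,165*   20,-105, 73    10,-104, 77     3,-106, 78 
184   12, 29,158*  131,-121, 16   -31, 63,197*  -38, 62,198*  -46, 63,202*  -51, 59,201*  -54, 54,198*  -51, 41,189*  -45, 22,175*  -45, 11,167*   4
[... 2523 characters left out ...]
 0 
210   -3, 59,114    -7, 54,111    74,-52, -2    -9, 37,100    -9, 27, 92    -4,  9, 76     0, -6, 63   -10, -5, 68    31,-72,  0    25,-76,  0    18,-79,  0    12,-84,  0     5,-88, -1    -3,-89,  2 
212   -4, 61,110    -8, 56,108    69,-46, -2   -11, 39, 96   -11, 30, 89    -7, 14, 75    -7,  3, 67   -16,  3, 71    29,-68, -1    20,-69,  0    12,-71,  2     7,-76,  0     0,-81,  0    -6,-83,  1 
214   -5, 63,106    -8, 57,103    63,-37,  0    56,-40,  0   -13, 33, 86    -9, 17, 73   -11,  8, 66   -19,  8, 69   -20, -1, 63    16,-63,  0    11,-69, -2     4,-72, -1    -3,-74,  0    -8,-80, -2 
0.04088108542271329 0.025036697024733236 0.053495036278295646 [0.26764638 0.28976557 0.42400814]
```

The gripper body's lower edge reads z ≈ 0.16, which puts the tip at about 0.092, where I want it. Pulling leaf a forward.

```bash
python3 -m jog '[{"dp":[0,-1,0],"twist":0,"fingers":0},{"dp":[0,-2,0],"twist":0,"fingers":0},{"dp":[0,-2.5,0],"twist":0,"fingers":0},{"dp":[0,-3,0],"twist":0,"fingers":0},{"dp":[0,-3.5,0],"twist":0,"fingers":0},{"dp":[0,-4,0],"twist":0,"fingers":0},{"dp":[0,-4.5,0],"twist":0,"fingers":0},{"dp":[0,-5,0],"twist":0,"fingers":0}]'
python3 -m jog '[{"dp":[0,-0.5,0],"twist":0,"fingers":0},{"dp":[0,-1,0],"twist":0,"fingers":0},{"dp":[0,-1.5,0],"twist":0,"fingers":0},{"dp":[0,-1.5,0],"twist":0,"fingers":0}]'
python3 - <<'E'
from h import *
changed('s5','s0',[.545,.045],(248,281,190,220))
b=load('s5')['pixels'][140:300,180:340]
cv2.imwrite('pics/z5.png',cv2.resize(b,(560,560),interpolation=cv2.INTER_CUBIC))
E
```

```text
time_s: 8.22
tool_pos: [0.5274, 0.0653, 0.0536]
tool_rot: [-180.0, -0.0, 110.7]
force: [1.1, 0.1, 0.4]
grip_width: 0.0004
grasp_force: 0.0
time_s: 8.72
tool_pos: [0.5135, 0.0597, 0.0537]
tool_rot: [-180.0, 0.0, 110.7]
force: [-0.2, -0.5, -0.9]
grip_width: 0.0003
grasp_force: 0.0
190  -12, 61,173*  -18, 59,174*  -30, 64,181*  -37, 63,183*  -43, 62,185*  -49, 59,185*  -55, 57,186*  -56, 49,181*  -56, 38,174*  -56, 28,167*   47,-127, 22 
192  -13, 63,169*  -18, 60,169*  -28, 63,175*  -35, 62,177*  -44, 63,181*  -51, 63,183*  -55, 57,181*  -56, 49,176*  -56, 39,169*   61,-132,  6    51,-131, 11 
194  125,-96,  1*  122,-105, -3   111,-105,  0   -36, 63,173*  -44, 63,176*  -51, 63,178*  -56, 60,178*  -62, 58,179*  -68, 56,180*   61,-131,  0    50,-130,  5 
196  121,-91,  0   115,-96, -2   106,-98,  0   -35, 63,167*  -42, 62,169*  -51, 63,173*  -57, 61,174*  -61, 57,173*  -69, 58,177*  -76, 57,179*  -81, 54,179*
198  118,-86, -2   110,-89, -2   103,-93, -2   -12, 35,133*  -19, 34,136*  -51, 64,169*  -57, 62,169*  -39, 28,139*   59,-114,  0   -77, 59,176*  -84, 58,177*
200  111,-77,  0   105
[... 862 characters left out ...]
 -32, 34,106*  -32, 24, 99*  -32, 12, 90*   26,-77, -1    19,-81,  0 
212   -4, 62,110    -9, 57,109    68,-44,  0    61,-47,  0*  -16, 35, 95*  -24, 35, 99*  -31, 34,101*  -31, 23, 92*  -32, 14, 85*   19,-67,  2    15,-74, -1 
214   -4, 62,105    -8, 57,102    63,-37,  0    57,-41,  0     3, 12, 63*   -4, 11, 65*  -31, 35, 95*  -18,  7, 69   -20, -1, 63    16,-63,  0     8,-65,  2 
216   -7, 67,104   -10, 61,100   -11, 52, 94    53,-35,  0     0, 18, 63*  -10, 19, 68   -14, 13, 65   -17,  6, 61   -22,  1, 59    12,-56,  0     5,-59,  0 
218   -6, 67, 98   -10, 61, 95   -13, 54, 91    49,-30, -1    40,-30,  1*   35,-36,  0   -15, 15, 61   -20, 11, 60   -21,  1, 53     8,-50,  0     0,-53,  0
```

View pics/z5.png

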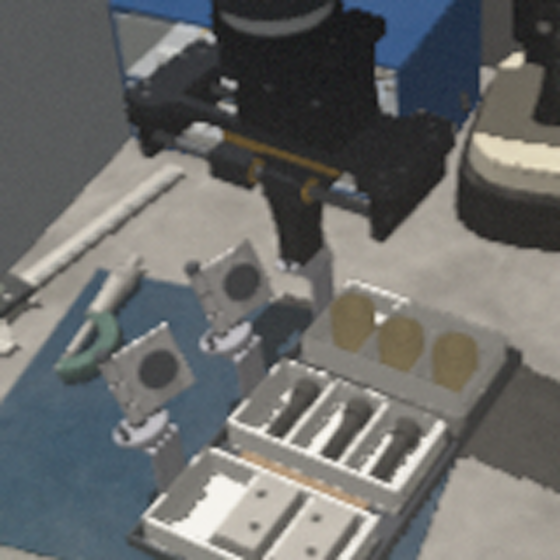

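The fingertip is now in front of the hinge at tip z ≈ 0.09, with leaf a swept forward behind it. I'll push right past the centre.

```bash
python3 -m jog '[{"dp":[-0.4,-0.2,0],"twist":0,"fingers":0},{"dp":[-0.8,-0.3,0],"twist":0,"fingers":0},{"dp":[-1.2,-0.3,0],"twist":0,"fingers":0},{"dp":[-1.6,-0.3,0],"twist":0,"fingers":0},{"dp":[-2.0,-0.3,0],"twist":0,"fingers":0},{"dp":[-2.4,-0.3,0],"twist":0,"fingers":0},{"dp":[-2.7,-0.3,0],"twist":0,"fingers":0},{"dp":[-2.7,-0.3,0],"twist":0,"fingers":0}]'
python3 -m jog '[{"dp":[0,0,0],"twist":0,"fingers":0},{"dp":[0,0,0],"twist":0,"fingers":0},{"dp":[0.5,-0.5,0],"twist":0,"fingers":0},{"dp":[0.5,-0.5,-2],"twist":0,"fingers":0},{"dp":[0.5,-0.5,-4.5],"twist":0,"fingers":0},{"dp":[0.5,-0.5,-8],"twist":0,"fingers":0},{"dp":[0.5,-0.5,-10],"twist":0,"fingers":0},{"dp":[0.5,-0.5,-10],"twist":0,"fingers":0}]'
python3 - <<'E'
from h import *
changed('s6','s0',[.545,.045],(248,287,186,220))
print(env.get_obs()['tool_pos'])
E
```

```text
time_s: 9.78
tool_pos: [0.5207, 0.0335, 0.0537]
tool_rot: [-180.0, 0.0, 110.7]
force: [-0.1, 0.8, -0.6]
grip_width: 0.0005
grasp_force: 0.0
time_s: 10.78
tool_pos: [0.5149, 0.037, 0.1551]
tool_rot: [179.9, 0.1, 110.7]
force: [0.0, 0.6, 0.2]
grip_width: 0.0005
grasp_force: 0.0
186 -466,590,702   131,-120,  9   124,-124,  9   112,-122, 15   104,-125, 16    92,-123, 22    81,-121, 27    73,-124, 27    65,-126, 29    52,-121, 37    46,-126, 36    39,-131, 36    31,-133, 37 
188  142,-119,  0   134,-122,  0   125,-124,  1   113,-122,  8   103,-123, 11    95,-125, 12    84,-124, 17     0,-27,113*   -4,-32,112*   57,-128, 24    47,-128, 28    39,-130, 29    31,-132, 31 
190  139,-115, -3   128,-115,  0   121,-119,  0   116,-125, -1   105,-125,  2    95,-125,  5     1,-16,114*   -2,-22,112*   -5,-29,108*   56,-126, 19    49,-130, 19    39,-130, 23    31,-132, 24 
192  131,-104,  0   122,-107,  1   117,-113,  0    14,  0,116   103,-121,  0     6,-10,111*    1,-15,109*   -2,-21,107*   -6,-27,105*   58,-128, 10    47,-127, 15    42,-132, 14    31,-132, 18 
194  125,-96,  0*  120,-103, -2   111,
[... 1736 characters left out ...]
,  7, 68    -7,  3, 67   -14,  1, 68    27,-66,  0    21,-70,  0    15,-75, -1     9,-80, -2     0,-81,  0 
214   -5, 64,107    -7, 57,102    64,-38, -1    58,-43, -2     4, 11, 62*   -4, 11, 66*  -13, 11, 69   -19,  8, 69   -19, -2, 61    16,-63,  0    11,-69, -2     3,-70,  0    -3,-74,  0 
216   -6, 65,102   -10, 60,100   -13, 54, 96    53,-36, -1    -2, 20, 65*   -9, 18, 67   -16, 16, 68   -16,  5, 60   -22,  1, 59    12,-57,  0     6,-62, -1    -2,-62,  1    -8,-66,  1 
218   -7, 67, 99   -11, 62, 96   -13, 55, 91    48,-29, -1    45,-36, -5*   33,-34,  2   -14, 15, 61   -21, 12, 61   -22,  1, 53     8,-51,  0     0,-51,  3    -4,-58, -1   -11,-62,  0 
[0.51399792 0.03679541 0.15374804]
```

Tag a now lies at its right stop, with the leaf at tray y −5 to −31 mm. Next is tag c: go behind it at a safe height and check its hinge position in the point cloud.

```bash
python3 -m jog '[{"dp":[2,3.5,0],"twist":0,"fingers":0},{"dp":[5,7.1,0],"twist":0,"fingers":0},{"dp":[9,7.1,0],"twist":0,"fingers":0},{"dp":[12,7.1,0],"twist":0,"fingers":0},{"dp":[14.5,7.1,0],"twist":0,"fingers":0},{"dp":[14.5,7.1,0],"twist":0,"fingers":0},{"dp":[14.5,7.1,0],"twist":0,"fingers":0}]'
python3 - <<'E'
from h import *
c=load('s6');P=cloud(c,[.481,.207])
for v in range(230,266,2): print(v,' '.join('%4d,%3d,%3d '%tuple(P[v,u]) for u in range(206,242,3)))
o=env.get_obs();d=np.array(o['tool_pos'])[:2]-[.481,.207];t=np.radians(20.8);print(np.cos(t)*d[0]+np.sin(t)*d[1],-np.sin(t)*d[0]+np.cos(t)*d[1],o['tool_pos'][2])
E
```

```text
time_s: 11.7
tool_pos: [0.5293, 0.1958, 0.1527]
tool_rot: [-179.9, 0.0, 110.7]
force: [-0.0, 0.1, 0.5]
grip_width: 0.0005
grasp_force: 0.0
230  120,-95, 15   113,-97, 17   119,-112,  2   113,-117,  0   106,-119,  2    97,-120,  4    94,-127,  1    88,-131,  0    82,-135,  0    75,-137,  0    68,-141,  1     2,-80, 81 
232  119,-93, 11   109,-93, 15   103,-97, 15   109,-112,  0   104,-116, -1    96,-118,  1    90,-121,  0    83,-125,  0    77,-128,  1    68,-130,  3    65,-136,  0    58,-139,  0 
234  122,-94,  2   106,-89, 14    99,-91, 15   104,-105,  1    98,-109,  0    92,-112,  0    -4,-29,115    -6,-35,111    71,-121,  3    66,-126,  1    59,-129,  2    12,-89, 57 
236  118,-90,  1   101,-83, 15    95,-87, 14    99,-100,  1    93,-103,  1    -1,-22,114    -4,-28,110    -7,-32,108    68,-117,  1    61,-120,  1    54,-122,  3    -4,-70, 74 
238  113,-83,  2    98,-79, 13    91,-82, 13    95,-95,  0     1,-16,112    -1,-22,109    -4,-27,106    -7,-32,103    64,-112,  0    57,-114,  2    52,-120,  0    -3,-70, 68 
240   99,-70, 13     9,  0,116    92,-81,  8     4,-10,110     0,-15,
[... 1536 characters left out ...]
0,  4, 74    -5,  0, 73    -5, -7, 66   -11, -9, 67   -16,-12, 67    23,-59,  2    16,-62,  3    12,-67,  0     5,-69,  2 
260   68,-30,  0    61,-32,  1    54,-34,  3     5,  0, 61    -6,  3, 71    -7, -3, 65   -16, -3, 69   -21, -6, 69    19,-54,  2    13,-57,  2     8,-62,  0     0,-63,  3 
262   64,-25,  0    60,-30, -2    51,-30,  2    -7, 12, 74    -7,  4, 66   -14,  3, 69   -20,  1, 70   -19, -7, 62   -23,-12, 59    12,-56, -1     3,-56,  2     0,-60,  0 
264   59,-20,  0    54,-24,  0     3, 11, 62    -6, 13, 69   -11,  9, 67   -18,  8, 70   -17,  0, 61   -23, -2, 62   -23,-10, 54     6,-48,  2     1,-52,  1    -3,-56,  0 
0.041139282823195684 -0.027647567411469627 0.1527486448630994
```

The hinge c estimate is confirmed. I'll descend behind leaf c, pull it forward, then push left.

```bash
python3 -m jog '[{"dp":[0.2,0,3],"twist":0,"fingers":0},{"dp":[0.2,0,6],"twist":0,"fingers":0},{"dp":[0.2,0,8.5],"twist":0,"fingers":0},{"dp":[0.2,0,9.9],"twist":0,"fingers":0},{"dp":[0.2,0,9.9],"twist":0,"fingers":0},{"dp":[0.2,-1,9.9],"twist":0,"fingers":0},{"dp":[0.2,-2,9.9],"twist":0,"fingers":0},{"dp":[0.2,-2.5,9.9],"twist":0,"fingers":0}]'
python3 -m jog '[{"dp":[0,-0.6,0],"twist":0,"fingers":0},{"dp":[0,-1.2,0],"twist":0,"fingers":0},{"dp":[0,-1.8,0],"twist":0,"fingers":0},{"dp":[0,-2.4,0],"twist":0,"fingers":0},{"dp":[0,-3,0],"twist":0,"fingers":0},{"dp":[0,-3.6,0],"twist":0,"fingers":0},{"dp":[0,-4.2,0],"twist":0,"fingers":0},{"dp":[0,-4.2,0],"twist":0,"fingers":0}]'
python3 - <<'E'
from h import *
c=shot('scene','s7')
o=env.get_obs();d=np.array(o['tool_pos'])[:2]-[.481,.207];t=np.radians(20.8);print(np.cos(t)*d[0]+np.sin(t)*d[1],-np.sin(t)*d[0]+np.cos(t)*d[1],o['tool_pos'][2])
P=cloud(c,[.481,.207])
for v in range(236,262,3): print(v,' '.join('%4d,%3d,%3d '%tuple(P[v,u]) for u in range(206,242,3)))
E
```

```text
time_s: 12.7
tool_pos: [0.5047, 0.1901, 0.0553]
tool_rot: [180.0, 0.1, 110.7]
force: [-0.9, -0.5, 0.0]
grip_width: 0.0008
grasp_force: 0.0
time_s: 13.7
tool_pos: [0.4655, 0.1752, 0.0547]
tool_rot: [-180.0, 0.0, 110.7]
force: [-0.0, 0.1, 0.7]
grip_width: 0.0003
grasp_force: 0.0
-0.025381280935242445 -0.024196314182349205 0.05479422967421969
236  120,-91,  0   100,-82, 16    96,-87, 13    99,-99,  2    93,-103,  1    85,-105,  3   -20,-12,131   -57, 16,173   -58, 10,168   -39,-16,136   -37,-27,126   -80, 10,179 
239   99,-70, 16    13, -3,115    93,-83,  9    91,-90,  3    85,-94,  3    82,-100,  0   -18,-12,122   -24,-14,123   -35,-12,130   -37,-18,126   -34,-29,115    -3,-70, 65 
242   93,-63, 15     7,  2,114     4, -1,113    -3, -1,116    -9, -4,116   -14, -6,117   -21, -8,119   -26,-11,119   -32,-13,120   -34,-18,116   -35,-26,110    36,-110,  2 
245   93,-61,  8     9,  3,106     4,  0,105    -2, -1,108    -9, -3,109   -13, -6,108   -22, -6,113   -28, -8,114   -32,-12,112   -34,-17,109   -33,-26,100    32,-104,  0 
248   93,-59,  0    88,-63,  0     1,  3,102    -1, -1, 99    -8, -2,101   -14, -3,103   -21, -5,105   -27, -7,106   -32,-10,106   -33,-17,101    31,-92,  0    24,-94,  2 
251   85,-50,  2    81,-55,  0     3,  3, 92    -1,  1, 93    -7,  0, 94   -14, -2, 96   -20, -4, 97   -27, -5,100   -31, -9, 97   -34,-14, 95    23,-82,  4    21,-89, -1 
254   78,-42,  3    73,-47,  1    68,-51,  0    -2,  3, 86    -7,  0, 86   -13, -1, 88   -19, -3, 88   -26, -5, 90   -31, -7, 91   -36,-11, 90    20,-77,  0    12,-79,  2 
257   71,-35,  3    67,-40,  1    61,-43,  1    -2,  5, 79    -7,  1, 78   -12,  0, 79   -18, -3, 79   -24, -5, 80   -31, -6, 83   -38, -8, 85    15,-71, -1     7,-72,  1 
260   66,-29,  2    60,-32,  2    54,-35,  3     4,  0, 62    -5,  1, 69    -8, -3, 65   -15, -4, 68   -19, -8, 67    19,-55,  1    12,-57,  3     8,-62,  1     3,-66,  0
```

Leaf c is now about 15° short of straight ahead, resting on the finger. I'll push left past the centre, then clear.

```bash
python3 -m jog '[{"dp":[0.4,-0.2,0],"twist":0,"fingers":0},{"dp":[0.8,-0.3,0],"twist":0,"fingers":0},{"dp":[1.2,-0.3,0],"twist":0,"fingers":0},{"dp":[1.6,-0.3,0],"twist":0,"fingers":0},{"dp":[2.0,-0.3,0],"twist":0,"fingers":0},{"dp":[2.4,-0.3,0],"twist":0,"fingers":0},{"dp":[2.7,-0.3,0],"twist":0,"fingers":0},{"dp":[2.7,-0.3,0],"twist":0,"fingers":0}]'
python3 -m jog '[{"dp":[0,0,0],"twist":0,"fingers":0},{"dp":[0,0,0],"twist":0,"fingers":0},{"dp":[-0.5,-0.5,0],"twist":0,"fingers":0},{"dp":[-0.5,-0.5,-2],"twist":0,"fingers":0},{"dp":[-0.5,-0.5,-5],"twist":0,"fingers":0},{"dp":[-0.5,-0.5,-9],"twist":0,"fingers":0},{"dp":[-0.5,-0.5,-14],"twist":0,"fingers":0},{"dp":[-0.5,-0.5,-18],"twist":0,"fingers":0}]'
python3 -m jog '[{"dp":[0,0,0],"twist":0,"fingers":0},{"dp":[0,0,0],"twist":0,"fingers":0},{"dp":[0,0,0],"twist":0,"fingers":0},{"dp":[0,0,0],"twist":0,"fingers":0}]'
python3 - <<'E'
from h import *
c=shot('scene','s8')
b=c['pixels'][170:320,190:340]
cv2.imwrite('pics/z8.png',cv2.resize(b,(600,600),interpolation=cv2.INTER_CUBIC))
E
```

```text
time_s: 14.75
tool_pos: [0.4533, 0.2, 0.0547]
tool_rot: [-180.0, -0.0, 110.8]
force: [-0.1, -0.2, -0.1]
grip_width: 0.0004
grasp_force: 0.0
time_s: 15.75
tool_pos: [0.4506, 0.193, 0.2367]
tool_rot: [179.9, 0.1, 110.7]
force: [0.6, -0.4, 0.1]
grip_width: 0.0005
grasp_force: 0.0
time_s: 16.25
tool_pos: [0.4499, 0.193, 0.2337]
tool_rot: [-179.9, -0.0, 110.7]
force: [-0.3, -0.1, -0.4]
grip_width: 0.0004
grasp_force: 0.0
```

View pics/z8.png

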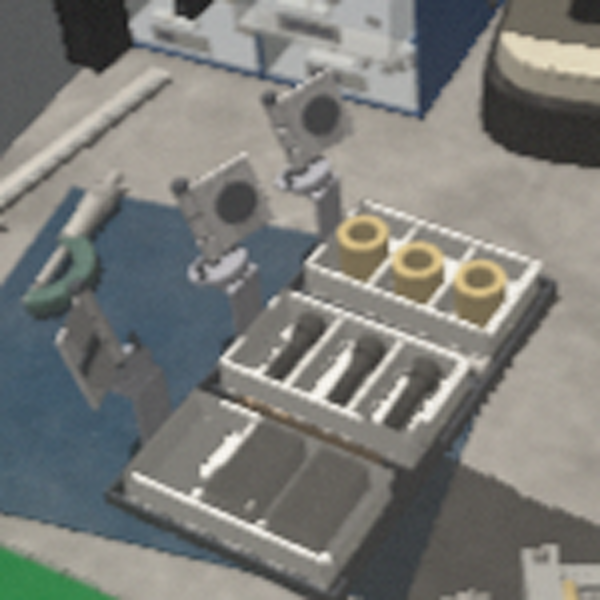

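Tag a at (318,112) and tag b at (235,203) both show the disc. Tag c at (88,350) shows the bar and lies at its left stop. The parts are undisturbed and the arm is clear, so I'm handing in.

```bash
python3 -c "
from cell import env
print(env.sign_off())"
```

```text
the job is handed in; nothing more can be done
None
```

Handed in at about 16 s: I pushed tag a over to its disc face and tag c over to its bar face, left tag b on its disc face, and the last picture shows all three tags set correctly and the parts in place.

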